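# Set out the beads and crack open the stuck finish pot

## Task

Get ready to finish the turned beads: stand each of the three loose round beads upright in its own empty well of the wooden carrier, one per well, leaving the bead already there in place. Then pull the stuck lid of the white pot free and finish while still holding it slightly open: level, over the mouth, about two centimetres above the rim and clear of the pot, never raising it much higher than that. Leave the other tools and pieces on the bench where they are.

Things in the scene. Friction and masses are not known exactly. Their poses are not given: they have to be found in the camera images.
- bead0: loose turned dark-wood bead, an upright cylinder 30 mm in diameter and 36 mm tall with chamfered ends (4 mm above and below) and a small dark bore mark on top; 30 g; stands on the bench. Origin: centre of its underside, z up
- bead1: loose turned dark-wood bead, an upright cylinder 30 mm in diameter and 36 mm tall with chamfered ends (4 mm above and below) and a small dark bore mark on top; 30 g; stands on the bench. Origin: centre of its underside, z up
- bead2: loose turned dark-wood bead, an upright cylinder 30 mm in diameter and 36 mm tall with chamfered ends (4 mm above and below) and a small dark bore mark on top; 30 g; stands on the bench. Origin: centre of its underside, z up
- bead_set: a fourth bead of the same make, standing in well 0 of the carrier from the start; stays there. Origin: centre of its underside
- carrier: fixed wooden carrier, 135 x 135 mm and 12 mm thick, lying flat, with a 2 x 2 pattern of round wells 38 mm in diameter and 8 mm deep (flat floor 4 mm above the bench), 64 mm apart centre to centre along its x and y; free-standing sides. Origin: centre of its underside. It may lie left or right of the middle and turned any way
- well0 (a point): centre of the floor of well 0, at (32, 32, 4) mm in the carrier's frame; already holds the fourth bead
- well1 (a point): centre of the floor of well 1, at (32, -32, 4) mm in the carrier's frame; empty at the start
- well2 (a point): centre of the floor of well 2, at (-32, 32, 4) mm in the carrier's frame; empty at the start
- well3 (a point): centre of the floor of well 3, at (-32, -32, 4) mm in the carrier's frame; empty at the start
- pot: fixed heavy white finish pot, 110 mm outside diameter, rim 85 mm above the bench, mouth 90 mm inside diameter. Origin: centre of its underside, z up. It stands on the other side from the carrier
- pot_rim (a point): centre of the pot's mouth, level with the rim, 85 mm above the bench
- lid: loose wooden lid, 0.15 to 0.3 kg: flange 108 mm in diameter, 8 mm thick, lying on the rim; a plug 15 mm deep below it in the mouth; an upright round knob 28 mm in diameter and 42 mm tall on the flange (its top 50 mm above the rim). Origin: centre of the flange's underside, level with the pot's rim when shut
- lid_knob (a point): point on the knob's axis, 34 mm above the flange's underside (119 mm above the bench when shut): a good height for the middle of the pads. The plug sticks in a sprung seal: the upward pull rises to a peak of about 8 to 18 N in all within the first 7 mm of lift and falls to the lid's weight by 12 mm. It pulls straight up
- blank: bystander: square dark wooden blank, 34 x 34 x 20 mm, standing among the beads; not a bead
- mallet: bystander: carver's wooden mallet lying flat behind the work, head 75 x 130 x 64 mm, handle 190 mm
- chisel_wide: bystander: wide chisel, 240 mm long, 26 mm high, lying behind the work
- chisel_narrow: bystander: narrow chisel, 240 mm long, 26 mm high, lying in front of the work
- brush: bystander: brush lying in front of the work, under 35 mm high
- sanding_block: bystander: cork block 50 x 90 x 30 mm in front of the beads
- offcut: bystander: light wooden offcut 120 x 60 x 40 mm at the left side
- dish: bystander: blue ceramic bowl, 90 mm across, 45 mm high, at the right side
There are look-alikes about, which are no part of the job. What is shaped like the bead0 but purple or red is not meant.

How it is judged:
On the way, in this order (a step that is already met when the one before it is completed fails the run):
1. every well of the carrier holds one upright bead, let go, with the pot still shut (horizontal distance between bead_set and well0 below 0.008 m and z of bead_set in the frame of carrier below 0.0075 m and angle between bead_set's own z axis and vertical below 0.2 rad and ((horizontal distance between bead0 and well1 below 0.008 m and z of bead0 in the frame of carrier below 0.0075 m and angle between bead0's own z axis and vertical below 0.2 rad) or (horizontal distance between bead1 and well1 below 0.008 m and z of bead1 in the frame of carrier below 0.0075 m and angle between bead1's own z axis and vertical below 0.2 rad) or (horizontal distance between bead2 and well1 below 0.008 m and z of bead2 in the frame of carrier below 0.0075 m and angle between bead2's own z axis and vertical below 0.2 rad)) and ((horizontal distance between bead0 and well2 below 0.008 m and z of bead0 in the frame of carrier below 0.0075 m and angle between bead0's own z axis and vertical below 0.2 rad) or (horizontal distance between bead1 and well2 below 0.008 m and z of bead1 in the frame of carrier below 0.0075 m and angle between bead1's own z axis and vertical below 0.2 rad) or (horizontal distance between bead2 and well2 below 0.008 m and z of bead2 in the frame of carrier below 0.0075 m and angle between bead2's own z axis and vertical below 0.2 rad)) and ((horizontal distance between bead0 and well3 below 0.008 m and z of bead0 in the frame of carrier below 0.0075 m and angle between bead0's own z axis and vertical below 0.2 rad) or (horizontal distance between bead1 and well3 below 0.008 m and z of bead1 in the frame of carrier below 0.0075 m and angle between bead1's own z axis and vertical below 0.2 rad) or (horizontal distance between bead2 and well3 below 0.008 m and z of bead2 in the frame of carrier below 0.0075 m and angle between bead2's own z axis and vertical below 0.2 rad)) and contact force between the fingers and bead0 below 0.2 N and contact force between the fingers and bead1 below 0.2 N and contact force between the fingers and bead2 below 0.2 N and contact force between the fingers and bead_set below 0.2 N and z of lid in the frame of pot_rim below 0.004 m), for 0.2 s.
2. the lid is broken free of the seal and out of the mouth (z of lid in the frame of pot_rim above 0.012 m and contact force between lid and pot below 0.2 N), for 0.1 s.
At the end, for the whole second after the job is handed in: Each of the four wells holds one upright bead (within 8 mm of the well's centre, on its floor, tilted under 0.2 rad), none touched; the lid is held at rest in the fingers, its underside 13 to 32 mm above the rim, within 15 mm of the mouth's centre, tilted under 0.17 rad and not touching the pot (horizontal distance between bead_set and well0 below 0.008 m and z of bead_set in the frame of carrier below 0.0075 m and angle between bead_set's own z axis and vertical below 0.2 rad and ((horizontal distance between bead0 and well1 below 0.008 m and z of bead0 in the frame of carrier below 0.0075 m and angle between bead0's own z axis and vertical below 0.2 rad) or (horizontal distance between bead1 and well1 below 0.008 m and z of bead1 in the frame of carrier below 0.0075 m and angle between bead1's own z axis and vertical below 0.2 rad) or (horizontal distance between bead2 and well1 below 0.008 m and z of bead2 in the frame of carrier below 0.0075 m and angle between bead2's own z axis and vertical below 0.2 rad)) and ((horizontal distance between bead0 and well2 below 0.008 m and z of bead0 in the frame of carrier below 0.0075 m and angle between bead0's own z axis and vertical below 0.2 rad) or (horizontal distance between bead1 and well2 below 0.008 m and z of bead1 in the frame of carrier below 0.0075 m and angle between bead1's own z axis and vertical below 0.2 rad) or (horizontal distance between bead2 and well2 below 0.008 m and z of bead2 in the frame of carrier below 0.0075 m and angle between bead2's own z axis and vertical below 0.2 rad)) and ((horizontal distance between bead0 and well3 below 0.008 m and z of bead0 in the frame of carrier below 0.0075 m and angle between bead0's own z axis and vertical below 0.2 rad) or (horizontal distance between bead1 and well3 below 0.008 m and z of bead1 in the frame of carrier below 0.0075 m and angle between bead1's own z axis and vertical below 0.2 rad) or (horizontal distance between bead2 and well3 below 0.008 m and z of bead2 in the frame of carrier below 0.0075 m and angle between bead2's own z axis and vertical below 0.2 rad)) and contact force between the fingers and bead0 below 0.2 N and contact force between the fingers and bead1 below 0.2 N and contact force between the fingers and bead2 below 0.2 N and contact force between the fingers and bead_set below 0.2 N and z of lid in the frame of pot_rim between 0.013 and 0.032 m and horizontal distance between lid and pot_rim below 0.015 m and angle between lid's own z axis and vertical below 0.17 rad and contact force between the fingers and lid above 1 N and contact force between lid and pot below 0.2 N and linear speed of lid below 0.02 m/s and angular speed of lid below 0.2 rad/s); the arm keeps its last pose, push and grip.
It fails at once if the lid is raised more than 55 mm above the rim (z of lid in the frame of pot_rim above 0.055 m).
It fails at once if a bystander is moved more than 30 mm (distance of any of blank, mallet, chisel_wide, chisel_narrow, brush, sanding_block, offcut, dish from where it was at the start of the episode above 0.03 m).
It fails at once if the bead already in its well is lifted or knocked out (distance of bead_set from where it was at the start of the episode above 0.015 m).
It also fails if it takes over 67 s, if anything falls off the work surface, if the arm or the gripper's body presses on something with over 40 N, if the wrist force passes 120 N, or if a joint passes its speed limit or range.

## Robot

A 7-joint arm with a two-finger parallel gripper is mounted at the origin on the work surface. World frame = base frame: x ahead of the robot, y to its left, z up, the work surface at z = 0. Lengths are in m, angles in rad, forces in N, time in s.
With the tool pointing down it reaches from about 0.35 to 0.9 m from the base axis. Payload 8.1 kg.
Tool frame: the origin (TCP) lies at the centre of the arm's flange, where the gripper is bolted on; the fingertips stand 178 mm ahead of it and the grasp point (between the pads) lies 159 mm ahead of it; z points along the fingers, y is the line along which they close (so a half turn about z gives the same grasp; the last joint's range is limited). The gripper opens to 92 mm and grips with 3 to 60 N. Pads are 19 mm wide; open, the fingers measure 130 mm over their backs; the gripper's body (75 mm by 190 mm) begins 47 mm behind the grasp point.
Start: joints at [-1.396, 0.434, 0.025, 1.573, -0.012, 1.134, -0.075], TCP at [0.171, 0.601, 0.405] pointing down, gripper open.
Joint ranges: [-2.62, 2.62], [-0.44, 2.09], [-1.27, 1.32], [0.08, 2.57], [-1.32, 4.46], [0.12, 2], [-2.74, 2.74]. Speed limits (rad/s): [2.22, 2.22, 3.01, 3.01, 3.14, 3.14, 3.14].

## Interface

Orientations are given as a rotation vector (axis times angle).
In Python, from cell import arm gives the robot as it stands. The module is installed in compiled form; this text tells all that it offers.
- The arm moves only by the shell command python3 -m inch 'ROWS' [FORCE]. ROWS is text: rows parted by semicolons, each of 5 numbers parted by spaces: the shift along the tool's x, y, z in m, then the turn about the tool's z in rad, then the finger opening in m, from 0 to 0.0918. In form: x y z roll fingers; .... A call has 1 to 5 rows; each row is the pose to reach, as a shift and turn from the pose commanded when the call began, along the tool's axes at that moment; what a row does not reach only later rows make up. A row lasts 1/10 s, in which the tool goes at most 50 mm and 8.59 degrees, less where a joint would pass 70% of its speed; a pose out of reach is approached as far as the arm can. A call with a gripper value outside its range is refused whole. The fingers move at their own pace and stop on an object; FORCE is the grip in N (left out, the last holds). Time passes only in rows, so rows that repeat a pose let the fingers close. It gives the time, the measured TCP pose, the force, the opening and the grip force at its end, in the units of the state.
- arm.observe(): the state, without advancing time (a new reading comes with each control period).
- arm.get_image(name): name is "side" or "top"; returns the picture (384x512x3 uint8, red, green, blue); there is no depth.
- arm.get_calibration(name): a dict with "intrinsics" (3x3 intrinsics, pixels), "distortion" ([k1, k2, p1, p2, k3] as OpenCV has them; the pictures are not rectified), "pose" (4x4, takes a point from camera to world coordinates). Camera axes: x right, y up, looking along -z (the intrinsics and any distortion apply to the point x, -y, -z); pixel columns grow to the right and rows downward; lengths in m; the calibration is good to about 2 mm. A picture is of the moment at which its call begins. get_calibration takes no time and is no camera call.
- arm.sign_off(): hands the job in; it is judged then, once.
Trained networks look in the newest picture that a camera, given by its name, has taken for a name from the list of things; names that differ only in an ending like _2 or _b are one class to them, and where a whole thing is asked for, a point or a joint stands for the part that bears it (a point fixed in the world has none). Each returns a list of dicts, best first, with "conf" (0 to 1); they miss things now and then, are a little off and sometimes report something else, mostly with a low value. They report only what shows in the picture. A call takes as long as a camera call. They do not tell look-alikes from the thing itself.
- arm.look_for(camera, query): "point" ([row, column] in pixels, amid what is visible of it).
- arm.silhouettes(camera, query): "region" (384x512 bool, what is visible of it) and "point" ([row, column] in pixels, amid what is visible of it).
- arm.place_of(camera, query): "point" ([row, column] in pixels: a listed point, or the origin of a listed thing).
The state is a dict: "clock": time; "joints": joint angles; "dq": joint speeds; "joint_efforts": joint torques, N m; "position": TCP position; "ee_rot": TCP orientation; "force": force on the tool from outside, world axes, zero at the start; "ft_torque": the same for the moment, N m; "width": opening from 0.0 (shut) to 1.0 (fully open); "gripper_force": force on a finger pad.
Only numpy, scipy, OpenCV 4.12 (cv2) and the standard library are available. Lean on these libraries where they do the work, as an engineer would, in place of code of your own. Each camera call takes 0.05 s, during which the arm holds its last target. There are 200 camera calls.

## Working session

There is one attempt and no reset: what is moved stays moved. The work goes in short steps, Python scripts to look and compute and a shell command to move; the robot and the scene stay as the last step left them, time stands still between calls to the robot, and variables do not carry over. Pictures are saved under pics/ and viewed, at most 10 in all, crops included, and the job is handed in when it is done.

```bash
mkdir -p pics; cat > h.py <<'E'
import numpy as np, cv2
from cell import arm
def ray(cam,rc):
    c=arm.get_calibration(cam); K=np.array(c["intrinsics"],float); D=np.array(c["distortion"],float); P=np.array(c["pose"])
    u=cv2.undistortPoints(np.array([[[rc[1],rc[0]]]],float),K,D)[0,0]
    return P[:3,3],P[:3,:3]@np.array([u[0],-u[1],-1.])
def at(cam,rc,z):
    o,d=ray(cam,rc); return o+d*(z-o[2])/d[2]
def save(cam,n):
    im=arm.get_image(cam); cv2.imwrite(f"pics/{n}.png",im[:,:,::-1]); return im
E
python3 - <<'E'
from h import *
np.set_printoptions(precision=4,suppress=True)
s=arm.observe();print(s)
for c in("top","side"):
    save(c,c+"0"); print(c,np.array(arm.get_calibration(c)["pose"])[:3,3])
    for q,z in(("bead0",0),("carrier",0),("well0",.004),("well1",.004),("well2",.004),("well3",.004),("pot_rim",.085),("lid_knob",.119),("blank",0)):
        for r in arm.place_of(c,q)[:7]: print(c,q,round(r["conf"],2),np.round(r["point"],1),at(c,r["point"],z)[:2])
E
```

```text
{'clock': 0.0, 'joints': array([-1.3956,  0.4352,  0.025 ,  1.5741, -0.0116,  1.134 , -0.0751]), 'dq': array([-0.0017, -0.0011, -0.0008, -0.0013,  0.0003,  0.0021, -0.001 ]), 'joint_efforts': array([ -0.0003, -66.784 ,   0.9855, -31.446 ,  -0.0603,   0.0425,
         0.0002]), 'position': array([0.1714, 0.6008, 0.404 ]), 'ee_rot': array([-0.4351, -3.1113,  0.0024]), 'force': array([-1.1145,  0.0916,  0.3029]), 'ft_torque': array([ 0.0576, -0.0157,  0.0078]), 'gripper_force': 0.0, 'width': 1.0015152668251626}
top [ 0.372  -0.0264  1.5183]
top bead0 0.63 [208.6 268.5] [ 0.5197 -0.0681]
top bead0 0.59 [237.  243.5] [0.4281 0.0144]
top bead0 0.52 [192.  227.7] [0.576  0.0651]
top bead0 0.47 [228.6 266.1] [ 0.4545 -0.0593]
top bead0 0.47 [192.4 277.5] [ 0.5728 -0.0985]
top bead0 0.43 [180.4 251.9] [ 0.6136 -0.0148]
top bead0 0.39 [209.8 243.7] [0.5167 0.013 ]
top carrier 0.7 [198.2 328.5] [ 0.5517 -0.265 ]
top well0 0.97 [185.1 328.5] [ 0.5944 -0.2657]
top well0 0.89 [215.8 320.2] [ 0.4939 -0.2357]
top well0 0.8 [197.2 310.5] [ 0.5552 -0.2058]
top well0 0.59 [199.6 337.2] [ 0.5463 -0.2926
[... 1181 characters left out ...]
50.8 298. ] [ 0.5574 -0.2048]
side well1 0.84 [261.8 323. ] [ 0.5844 -0.2682]
side well1 0.63 [268.4 288.5] [ 0.5012 -0.2384]
side well1 0.61 [250.8 298. ] [ 0.5574 -0.2048]
side well2 0.84 [261.8 323. ] [ 0.5844 -0.2682]
side well2 0.63 [268.4 288.5] [ 0.5012 -0.2384]
side well2 0.61 [250.8 298. ] [ 0.5574 -0.2048]
side well3 0.84 [261.8 323. ] [ 0.5844 -0.2682]
side well3 0.63 [268.4 288.5] [ 0.5012 -0.2384]
side well3 0.61 [250.8 298. ] [ 0.5574 -0.2048]
side pot_rim 0.86 [154.7 210.1] [0.5378 0.2113]
side pot_rim 0.72 [202.1 157.1] [0.3082 0.0755]
side lid_knob 0.68 [146.7 208. ] [0.5295 0.2049]
side blank 0.62 [198.5 289.5] [ 0.6772 -0.0163]
side blank 0.57 [146.8 208. ] [0.6219 0.3949]
```

```bash
python3 - <<'E'
import cv2
a=cv2.imread("pics/top0.png")[120:270,140:370]; cv2.imwrite("pics/tc.png",cv2.resize(a,None,fx=3.4,fy=3.4,interpolation=cv2.INTER_CUBIC))
a=cv2.imread("pics/side0.png")[110:310,140:360]; cv2.imwrite("pics/sc.png",cv2.resize(a,None,fx=3,fy=3,interpolation=cv2.INTER_CUBIC))
E
```

```text
(no output)
```

View pics/tc.png

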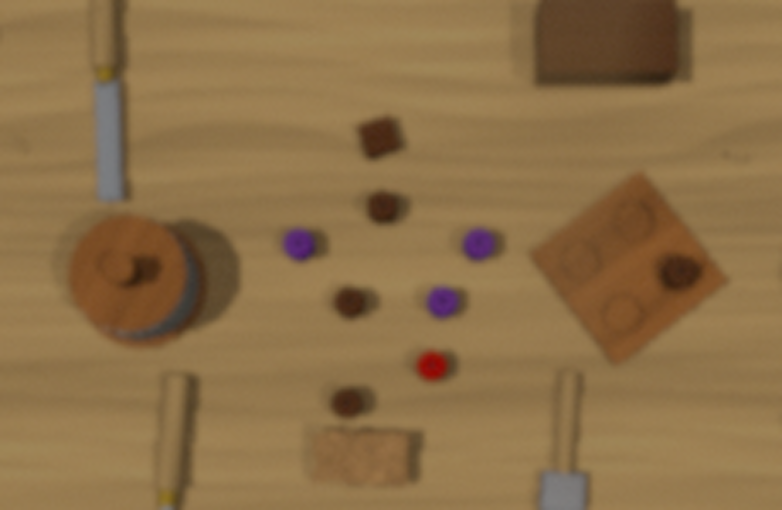

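View pics/sc.png

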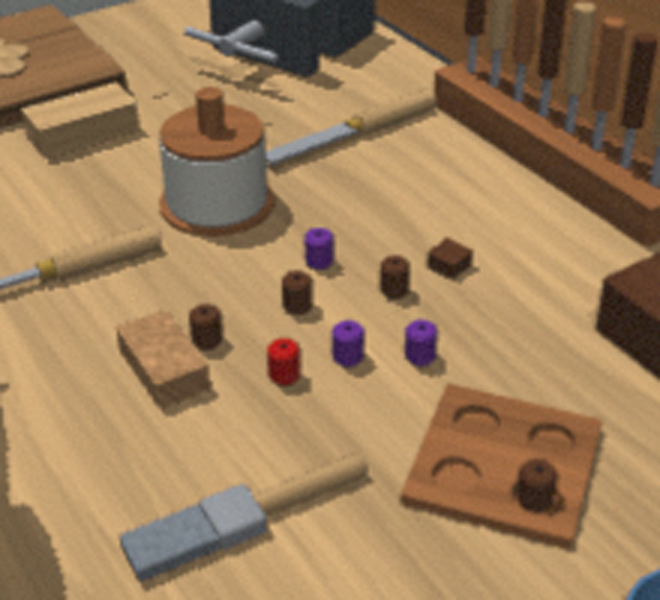

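The top view shows dark beads at px (row, col) (181,253), (209,243) and (237,243). The purple and red ones are look-alikes. The empty wells are at about (184,326), (196,311) and (212,323), with the set bead at (200,340). The side view agrees. Next I refine these by combining both cameras.

```bash
cat >> h.py <<'E'
from scipy.optimize import least_squares
def proj(cam,X):
    c=arm.get_calibration(cam); P=np.linalg.inv(np.array(c["pose"])); X=np.atleast_2d(X)@P[:3,:3].T+P[:3,3]
    p=cv2.projectPoints((X*[1,-1,-1]).reshape(-1,1,3),np.zeros(3),np.zeros(3),np.array(c["intrinsics"],float),np.array(c["distortion"],float))[0]
    return p.reshape(-1,2)
def tri(obs):  # obs: cam->[row,col]
    f=lambda x:np.concatenate([proj(c,x)[0]-[p[1],p[0]] for c,p in obs.items()])
    r=least_squares(f,[.5,0,.05]); return r.x,r.fun
def hull(cam,X):
    m=np.zeros((384*4,512*4),np.uint8); cv2.fillConvexPoly(m,cv2.convexHull(np.round(proj(cam,X)*4+1.5).astype(np.int32)),1)
    return cv2.resize(m.astype(np.float32),(512,384),interpolation=cv2.INTER_AREA)
def cyl(x,y,z0,z1,r):
    a=np.linspace(0,6.283,40); return np.array([[x+r*np.cos(t),y+r*np.sin(t),z] for z in(z0,z1) for t in a])
E
python3 - <<'E'
from h import *
np.set_printoptions(precision=4,suppress=True)
S={}
for c in("top","side"):
    arm.get_image(c)
    for q in("bead0","carrier","lid","pot"): S[c,q]=arm.silhouettes(c,q)
cen=lambda m:np.argwhere(m).mean(0)
for n,g in dict(A=(.6136,-.0148),B=(.515,.013),C=(.424,.010)).items():
    o={}
    for c in("top","side"):
        p=proj(c,[*g,.018])[0][::-1]
        r=min(S[c,"bead0"],key=lambda r:np.hypot(*(cen(r["region"])-p))); o[c]=cen(r["region"])
        print(n,c,round(r["conf"],2),r["region"].sum(),at(c,o[c],.018)[:2])
    print(n,*tri(o))
def fit(q,model,x0,cams=("top","side")):
    from scipy.optimize import minimize
    for cs in [("top",),("side",),cams]:
        f=lambda x:sum(np.abs(hull(c,model(x))-S[c,q][0]["region"]).sum() for c in cs)
        r=minimize(f,x0,method="Nelder-Mead",options=dict(initial_simplex=np.array([x0]+[np.array(x0)+d for d in np.diag([.01,.01,.2][:len(x0)])])))
        print(q,cs,r.x,r.fun,[S[c,q][0]["region"].sum() for c in cs],f(x0))
    return r.x
h=.0675
box=lambda x:np.array([[x[0]+np.cos(x[2])*a-np.sin(x[2])*b,x[1]+np.sin(x[2])*a+np.cos(x[2])*b,z] for a in(-h,h) for b in(-h,h) for z in(0,.012)])
x=fit("carrier",box,[.55,-.25,.85])
for a,b in((32,32),(32,-32),(-32,32),(-32,-32)):
    c,s=np.cos(x[2]),np.sin(x[2]); print("well",a,b,x[0]+(c*a-s*b)/1e3,x[1]+(s*a+c*b)/1e3)
fit("lid",lambda x:cyl(x[0],x[1],.085,.093,.054),[.538,.21])
print([(c,q,len(S[c,q]),[round(r["conf"],2) for r in S[c,q]]) for c,q in S])
E
```

```text
A top 0.66 57 [ 0.6115 -0.0145]
A side 0.47 139 [ 0.5707 -0.1106]
A [ 0.6354 -0.0186 -0.0809] [ 1.3664 -2.3244 -2.3534  0.3149]
B top 0.41 74 [0.5204 0.0164]
B side 0.52 135 [0.5172 0.0133]
B [0.52   0.0168 0.0145] [-0.1137  0.2254  0.2198 -0.0271]
C top 0.5 57 [0.4244 0.02  ]
C side 0.65 181 [ 0.4547 -0.0668]
C [ 0.4625  0.0047 -0.044 ] [  5.052  -10.8395 -10.0771   1.1938]
carrier ('top',) [ 0.5511 -0.2514  0.6354] 130.9375 [np.int64(1676)] 356.1875
carrier ('side',) [ 0.5496 -0.253   0.6331] 358.25 [np.int64(2182)] 654.0
carrier ('top', 'side') [ 0.5499 -0.2514  0.6458] 500.8125 [np.int64(1676), np.int64(2182)] 1010.1875
well 32 32 0.5561714833374986 -0.20660984128712298
well 32 -32 0.5946913718114328 -0.2577197052270286
well -32 32 0.505061619397593 -0.24512972976105732
well -32 -32 0.5435815078715273 -0.29623959370096287
lid ('top',) [0.5419 0.2158] 44.8125 [np.int64(939)] 178.1875
lid ('side',) [0.541  0.2118] 76.4375 [np.int64(620)] 91.9375
lid ('top', 'side') [0.542  0.2158] 144.0625 [np.int64(939), np.int64(620)] 270.125
[('top', 'bead0', 5, [0.66, 0.5, 0.5, 0.49, 0.41]), ('top', 'carrier', 1, [0.57]), ('top', 'lid', 1, [0.67]), ('top', 'pot', 1, [0.56]), ('side', 'bead0', 6, [0.66, 0.65, 0.59, 0.52, 0.47, 0.43]), ('side', 'carrier', 3, [0.74, 0.47, 0.35]), ('side', 'lid', 2, [0.56, 0.43]), ('side', 'pot', 2, [0.94, 0.23])]
```

```bash
python3 - <<'E'
from h import *
from scipy.optimize import minimize
np.set_printoptions(precision=4,suppress=True)
im={c:cv2.imread(f"pics/{c}0.png").astype(int) for c in("top","side")}
for n,g in dict(A=(.6125,-.0148),B=(.517,.014),C=(.424,.014),SET=(.5436,-.2962)).items():
    z=.004 if n=="SET" else 0
    M={}
    for c in im:
        p=np.round(proj(c,[*g,.018])[0]).astype(int); w=11 if c=="top" else 16
        m=np.zeros((384,512),bool); sl=(slice(p[1]-w,p[1]+w+1),slice(p[0]-w,p[0]+w+1))
        R=im[c][:,:,2]; m[sl]=R[sl]<(75 if c=="top" else 90)
        k,l,st,ce=cv2.connectedComponentsWithStats(m.astype(np.uint8)); M[c]=l==1+np.argmin(np.hypot(*(ce[1:]-p).T)+(st[1:,4]<20)*100)
    for cs in(("top",),("side",),("top","side")):
        f=lambda x:sum(np.abs(hull(c,np.vstack([cyl(*x,z+.004,z+.032,.015),cyl(*x,z,z+.036,.011)]))-M[c]).sum() for c in cs)
        r=minimize(f,g,method="Nelder-Mead",options=dict(initial_simplex=np.array([g,(g[0]+.008,g[1]),(g[0],g[1]+.008)])))
        print(n,cs,r.x,round(r.fun,1),[M[c].sum() for c in cs])
k=proj("top",[.541,.214,.135]),proj("side",[.541,.214,.135]);print(k)
E
```

```text
A ('top',) [ 0.6069 -0.0163] 36.2 [np.int64(45)]
A ('side',) [ 0.6064 -0.0214] 51.2 [np.int64(89)]
A ('top', 'side') [ 0.6069 -0.0203] 88.2 [np.int64(45), np.int64(89)]
B ('top',) [0.5172 0.0123] 42.1 [np.int64(36)]
B ('side',) [0.5145 0.0097] 49.4 [np.int64(95)]
B ('top', 'side') [0.5155 0.0114] 92.1 [np.int64(36), np.int64(95)]
C ('top',) [0.4237 0.0158] 41.7 [np.int64(34)]
C ('side',) [0.4216 0.0138] 57.6 [np.int64(99)]
C ('top', 'side') [0.4217 0.0151] 100.8 [np.int64(34), np.int64(99)]
SET ('top',) [ 0.5437 -0.2961] 25.4 [np.int64(64)]
SET ('side',) [ 0.5383 -0.3014] 88.2 [np.int64(154)]
SET ('top', 'side') [ 0.542  -0.2983] 117.8 [np.int64(64), np.int64(154)]
(array([[175.2465, 198.1988]]), array([[209.5673, 139.8142]]))
```

```bash
cat > go.py <<'E'
import sys; from h import *
from scipy.spatial.transform import Rotation as Rn
# go.py x y z_grasp [heading_deg of closing line]: shift in tool axes to bring grasp point there
s=arm.observe(); R=Rn.from_rotvec(s["ee_rot"]).as_matrix(); t=np.array([float(a) for a in sys.argv[1:4]])+[0,0,.159]
yaw=np.arctan2(R[1,1],R[0,1])
print("t",round(s["clock"],2),"grasp",np.round(s["position"]-[0,0,.159],4),"tilt",np.round(R[2],3),"head",round(np.degrees(yaw),1),"w",round(s["width"]*.0918,4),"gf",round(s["gripper_force"],1),"F",np.round(s["force"],1))
print("shift",np.round(R.T@(t-s["position"]),4),"roll",round(yaw-np.radians(float(sys.argv[4])),3) if len(sys.argv)>4 else "")
E
python3 -m inch '-0.403 -0.495 0 -0.145 0.09;-0.403 -0.495 0 -0.145 0.09;-0.403 -0.495 0 -0.145 0.09;-0.403 -0.495 0 -0.145 0.09;-0.403 -0.495 0 -0.145 0.09' 10; python3 go.py .423 .0145 .1 82.4
```

```text
clock: 2.0
position: [0.2705, 0.3693, 0.4049]
ee_rot: [0.209, 3.134, 0.001]
force: [0.6, 0.3, 0.3]
width: 0.984
gripper_force: 0.0
t 2.0 grasp [0.2705 0.3693 0.2459] tilt [-0.     0.001 -1.   ] head 82.4 w 0.0903 gf 0.0 F [0.6 0.3 0.3]
shift [-0.1981 -0.3316  0.1457] roll -0.0
```

```bash
python3 -m inch '-0.198 -0.332 0 0 0.06;-0.198 -0.332 0.05 0 0.06;-0.198 -0.332 0.08 0 0.06;-0.198 -0.332 0.1 0 0.06;-0.198 -0.332 0.14 0 0.06'; python3 go.py .423 .0145 .08 82.4
```

```text
clock: 2.5
position: [0.3651, 0.1496, 0.3458]
ee_rot: [0.209, 3.132, 0.004]
force: [1.0, -0.3, -0.1]
width: 0.663
gripper_force: 0.0
t 2.5 grasp [0.3651 0.1496 0.1868] tilt [-0.003  0.002 -1.   ] head 82.4 w 0.0608 gf 0.0 F [ 1.  -0.3 -0.1]
shift [-0.0751 -0.1264  0.1067] roll -0.0
```

```bash
python3 -m inch '-0.075 -0.126 0.107 0 0.06;-0.075 -0.126 0.107 0 0.06;-0.075 -0.126 0.107 0 0.06;-0.075 -0.126 0.107 0 0.06;-0.075 -0.126 0.107 0 0.06'; python3 go.py .423 .0145 .022 82.4
python3 - <<'E'
from h import *
save("top","t1"); im=save("side","s1")
a=im[110:310,140:360,::-1]; cv2.imwrite("pics/s1c.png",cv2.resize(a,None,fx=3,fy=3,interpolation=cv2.INTER_CUBIC))
E
```

```text
clock: 3.0
position: [0.4223, 0.0133, 0.2365]
ee_rot: [-0.217, -3.132, 0.004]
force: [0.1, 0.8, 1.4]
width: 0.651
gripper_force: 0.0
t 3.0 grasp [0.4223 0.0133 0.0775] tilt [ 0.002 -0.002 -1.   ] head 82.1 w 0.0597 gf 0.0 F [0.1 0.8 1.4]
shift [-0.0006  0.0015  0.0554] roll -0.006
```

View pics/s1c.png

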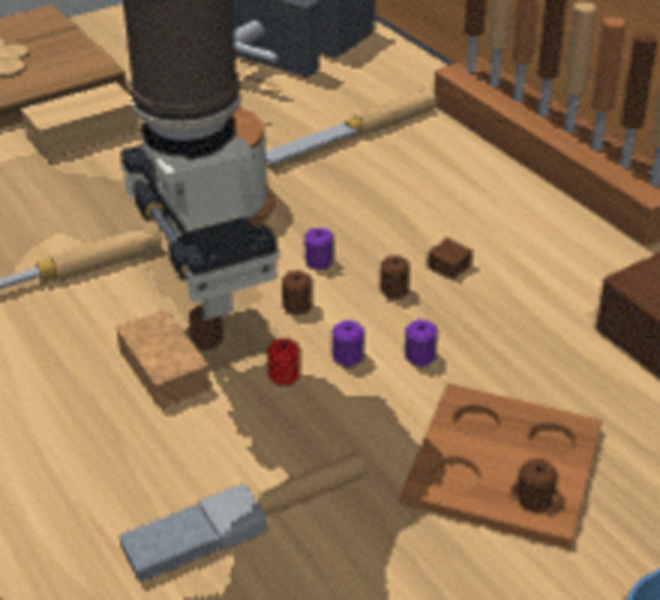

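The gripper is over the front dark bead, at crop (205,328), with the fingers straddling it. I'll go down and grip.

```bash
python3 -m inch '0 0.001 0.03 0 0.06;0 0.001 0.055 0 0.06;0 0.001 0.055 0 0.06;0 0.001 0.055 0 0.02;0 0.001 0.055 0 0.02' 15; python3 -m inch '0 0 0 0 0.02;0 0 0 0 0.02;0 0 0 0 0.02'; python3 go.py .556 -.207 .09 82.4
```

```text
clock: 3.6
position: [0.4225, 0.0182, 0.1845]
ee_rot: [0.207, 3.133, 0.001]
force: [0.7, -0.8, 0.1]
width: 0.524
gripper_force: 0.0
clock: 3.9
position: [0.4223, 0.0178, 0.1839]
ee_rot: [0.208, 3.133, 0.001]
force: [-0.7, 1.3, 9.6]
width: 0.323
gripper_force: 15.0
t 3.9 grasp [0.4223 0.0178 0.0249] tilt [-0.001  0.001 -1.   ] head 82.4 w 0.0297 gf 15.0 F [-0.7  1.3  9.6]
shift [-0.1623 -0.2051 -0.0651] roll -0.0
```

```bash
python3 -m inch '0 0 -0.04 0 0.02;0 0 -0.07 0 0.02;-0.05 -0.12 -0.07 0 0.02;-0.05 -0.18 -0.07 0 0.02;-0.1166 -0.25 -0.07 0 0.02'; python3 go.py .505 -.245 .07 82.4
```

```text
clock: 4.4
position: [0.457, -0.1283, 0.2537]
ee_rot: [-0.206, -3.134, -0.001]
force: [2.0, 1.0, 0.1]
width: 0.319
gripper_force: 15.0
t 4.4 grasp [ 0.457  -0.1283  0.0947] tilt [ 0.  0. -1.] head 82.5 w 0.0292 gf 15.0 F [2.  1.  0.1]
shift [-0.0629 -0.1095  0.0246] roll 0.001
```

```bash
python3 -m inch '-0.063 -0.05 0.01 0 0.02;-0.063 -0.1095 0.0246 0 0.02;-0.063 -0.1095 0.0246 0 0.02;-0.063 -0.1095 0.0246 0 0.02'; python3 go.py .505 -.245 .031 82.4
python3 - <<'E'
from h import *
im=save("side","s2"); arm.get_image("side")
a=im[190:310,240:360,::-1].copy(); a=cv2.resize(a,None,fx=5,fy=5,interpolation=cv2.INTER_CUBIC)
def draw(X,col):
    for p in proj("side",X): cv2.circle(a,tuple(int(v) for v in ((p+.5-[240,190])*5)),1,col,-1)
s=arm.observe()["position"]; z=s[2]-.159-.0249
draw(cyl(s[0],s[1],z+.004,z+.032,.015),(0,255,0))
for w in((.556,-.207),(.5945,-.258),(.505,-.245)): draw(cyl(*w,.012,.012,.019),(255,0,0))
cv2.imwrite("pics/s2c.png",a)
E
```

```text
clock: 4.8
position: [0.505, -0.2495, 0.2279]
ee_rot: [-0.219, -3.134, 0.005]
force: [-0.6, -0.8, -0.6]
width: 0.323
gripper_force: 15.0
t 4.8 grasp [ 0.505  -0.2495  0.0689] tilt [ 0.    -0.003 -1.   ] head 82.0 w 0.0296 gf 15.0 F [-0.6 -0.8 -0.6]
shift [0.0006 0.0046 0.0379] roll -0.007
```

View pics/s2c.png

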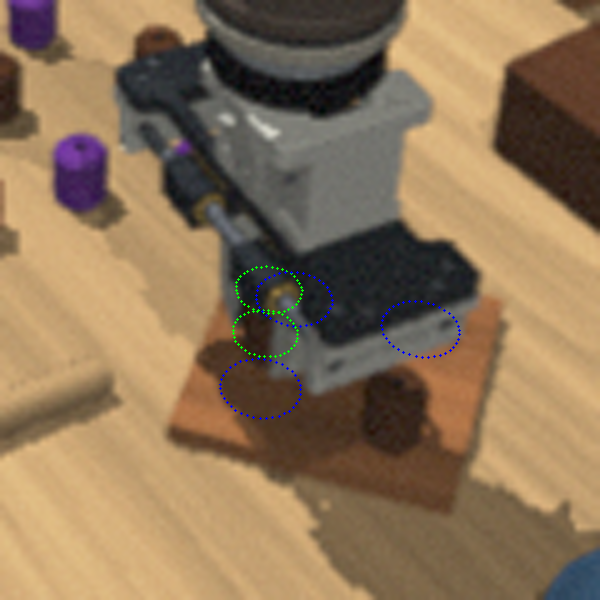

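```bash
python3 - <<'E'
from h import *
im=cv2.imread("pics/s2.png")[235:285,275:340]; im0=cv2.imread("pics/side0.png")[235:285,275:340]
o=[]
for i,b in enumerate((im,im0)):
    b=np.clip((b/255.)**.6*255,0,255).astype(np.uint8); b=cv2.resize(b,None,fx=9,fy=6*1.0,interpolation=cv2.INTER_CUBIC) if 0 else cv2.resize(b,None,fx=6,fy=6,interpolation=cv2.INTER_CUBIC)
    if i:
        for w in((.556,-.207),(.5945,-.258),(.505,-.245)):
            for p in proj("side",cyl(*w,.012,.012,.019)): cv2.circle(b,tuple(int(v) for v in ((p+.5-[275,235])*6)),1,(255,0,0),-1)
        for p in proj("side",cyl(.5436,-.2962,.008,.036,.015)): cv2.circle(b,tuple(int(v) for v in ((p+.5-[275,235])*6)),1,(0,255,0),-1)
    o.append(b)
cv2.imwrite("pics/z.png",np.hstack(o))
E
```

```text
(no output)
```

View pics/z.png

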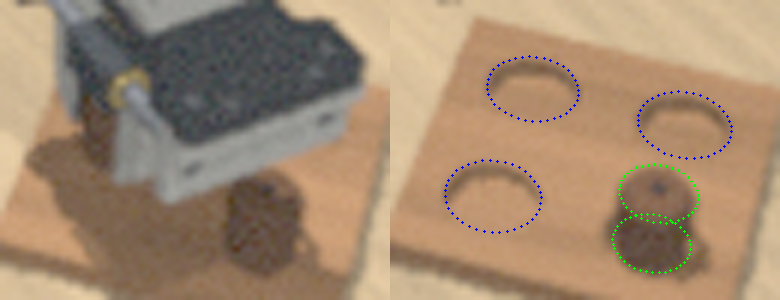

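The side picture shows the well rings matching. The held bead's left edge is at col 288.7 against an expected 286.6, and its bottom is at row 262.5. I'll work out the in-hand offset.

```bash
python3 - <<'E'
from h import *
s=arm.observe()["position"]; z=s[2]-.159-.0249
im=cv2.imread("pics/s2.png")
print(im[250:264,284:300,2])
for d in(0,.002,.004,.006,.008):
    p=proj("side",np.vstack([cyl(s[0]+.99*d,s[1]-.13*d,z+.004,z+.032,.015),cyl(s[0]+.99*d,s[1]-.13*d,z,z+.036,.011)])); print(d,p.min(0),p.max(0))
E
```

```text
[[123  91  81  74  33  26  26  33  33  72  90  68  90 110  93  67]
 [128 104  86  70  36  33  44  26  44  71  93  77  82  96 103  79]
 [136 118  84  57  37  40  46  44  22  56  86  79  69  77  90  73]
 [150 137  92  54  35  42  45  49  38  36  52  68  70  70  80  85]
 [151 146 111  67  47  38  52  49  37  49  60  82  80  73  64  81]
 [156 153 131  98  77  42  49  51  52  55  63  81  86  81  64  64]
 [154 153 151 134 108  49  49  53  52  52  62  85  91  83  86  78]
 [138 137 126  86  73  44  43  48  49  56  69  86  87  89  95  98]
 [ 84  85  82  72  56  46  44  43  52  56  73  86  89  85  94 103]
 [ 77  75  78  69  60  47  47  53  47  56  75  88  87  89  88 101]
 [ 76  77  74  80  72  53  46  48  47  59  73  86  88  88  97  98]
 [ 78  75  79  77  72  64  50  50  46  57  75  85  86  91  98 104]
 [ 78  82  84  78  84  78  63  56  50  62  73  92  91  97 104  99]
 [ 79  80  81  84  82  83  83  65  66  66  83  96  92  98 108 103]]
0 [286.11646195 242.79522557] [299.90184082 260.87379242]
0.002 [286.86078205 242.52772771] [300.65025106 260.59110617]
0.004 [287.60389896 242.26064688] [301.39741081 260.30885444]
0.006 [288.34581481 241.99398238] [302.1433224  260.02703655]
0.008 [289.08653174 241.72773353] [302.88798818 259.74565179]
```

```bash
python3 go.py .505 -.245 .031 82.4; python3 -m inch '0 0.004 0 0 0.02;0 0.004 0 0 0.02;0 0.004 0 0 0.02;0 0.004 0 0 0.02' >/dev/null;  python3 go.py .505 -.245 .031 82.4
python3 - <<'E'
from h import *
im=save("side","s3"); s=arm.observe()["position"]; print(s)
print(im[248:264,284:300,0])
def box(x,y,z): p=proj("side",np.vstack([cyl(x,y,z+.004,z+.032,.015),cyl(x,y,z,z+.036,.011)])); return np.array([p.min(0)[0],p.max(0)[1]])
b=box(*s[:2],s[2]-.159-.0249); print(b)
for d in np.eye(3)*.001: print(box(*(s+d-[0,0,.1839]))-b)
E
```

```text
t 4.9 grasp [ 0.5053 -0.2446  0.0692] tilt [ 0.001  0.    -1.   ] head 82.3 w 0.0297 gf 15.0 F [ 0.8 -0.5  0.3]
shift [ 0.0002 -0.0005  0.0382] roll -0.002
t 5.3 grasp [ 0.5065 -0.2391  0.0698] tilt [-0.  0. -1.] head 82.5 w 0.0288 gf 15.0 F [ 0.1 -0.3 -0.2]
shift [ 0.0008 -0.006   0.0388] roll 0.001
[ 0.5065038  -0.23935294  0.22881247]
[[ 78  42  37  46  45  36  48  75  85  70  85  91  98  53  26  23]
 [ 88  46  31  41  45  43  27  43  58  63  72  79  83  68  40  27]
 [ 87  45  36  42  46  47  39  46  66  84  82  65  68  83  72  45]
 [101  58  48  44  52  51  48  54  75  90  88  79  68  79  89  77]
 [131 112  75  46  46  51  52  55  72  88  88  83  71  72  82  89]
 [147 128  80  49  43  47  56  55  71  88  90  91  87  74  71  90]
 [127  86  63  49  45  51  49  59  76  91  90  91  99  91  84  89]
 [ 83  71  53  48  45  54  53  58  74  90  93  90  98 100  98  94]
 [ 78  74  60  48  52  51  53  60  75  88  91  91 103  99  98  92]
 [ 75  77  74  53  54  44  47  65  79  88  89  97 105 102  95  95]
 [ 80  78  78  60  55  50  48  65  80  89  87  93 100 104 101  95]
 [ 74  80  78  74  68  56  54  64  85  88  87  89 101  98  96  95]
 [ 76  77  80  76  75  71  66  75  89  91  87  94  95  97  97  95]
 [ 75  73  79  75  76  74  82  81  91  95  86  94  90  89  90  99]
 [ 76  77  76  77  84  87  87  83  89  90  87  79  84  80  87  98]
 [ 75  79  84  80  82  85  84  80  85  83  88  84  85  79  84  94]]
[285.17024869 259.09694058]
[ 0.34073678 -0.17611008]
[-0.26003033 -0.26358856]
[ 0.02070749 -0.30637762]
```

```bash
python3 -m inch '0.001 -0.005 0.01 0 0.02;0.001 -0.005 0.016 0 0.02;0.001 -0.005 0.022 0 0.02;0.001 -0.005 0.022 0 0.02';  python3 go.py .505 -.245 .031 82.4;  python3 -m inch '0 0 0.005 0 0.02;0 0 0.01 0 0.02;0 0 0.01 0 0.02;0 0 0.01 0 0.02'; python3 go.py .505 -.245 .03 82.4
```

```text
clock: 5.75
position: [0.5043, -0.2446, 0.2054]
ee_rot: [-0.209, -3.133, -0.001]
force: [0.3, 0.1, -0.6]
width: 0.32
gripper_force: 15.0
t 5.75 grasp [ 0.5043 -0.2446  0.0464] tilt [ 0.002  0.    -1.   ] head 82.4 w 0.0294 gf 15.0 F [ 0.3  0.1 -0.6]
shift [-0.0008 -0.0003  0.0154] roll -0.0
clock: 6.15
position: [0.5047, -0.2447, 0.1965]
ee_rot: [-0.209, -3.134, -0.0]
force: [0.1, -0.6, 0.5]
width: 0.325
gripper_force: 15.0
t 6.15 grasp [ 0.5047 -0.2447  0.0375] tilt [ 0.  0. -1.] head 82.4 w 0.0298 gf 15.0 F [ 0.1 -0.6  0.5]
shift [-0.0003 -0.0003  0.0075] roll -0.0
```

```bash
python3 -m inch '0 0 0.003 0 0.02;0 0 0.005 0 0.02;0 0 0.007 0 0.02;0 0 0.007 0 0.02;0 0 0.007 0 0.02'; python3 go.py .505 -.245 .03 82.4
```

```text
clock: 6.65
position: [0.5047, -0.2448, 0.1902]
ee_rot: [0.209, 3.134, 0.0]
force: [-2.8, 1.1, 9.2]
width: 0.321
gripper_force: 20.2
t 6.65 grasp [ 0.5047 -0.2448  0.0312] tilt [-0.  0. -1.] head 82.4 w 0.0295 gf 20.2 F [-2.8  1.1  9.2]
shift [-0.0003 -0.0002  0.0012] roll -0.0
```

```bash
python3 -m inch '0 0 -0.001 0 0.046;0 0 -0.001 0 0.046;0 0 -0.001 0 0.046;0 0 -0.04 0 0.046;0 0 -0.08 0 0.046'; python3 go.py .608 -.017 .08 82.4
```

```text
clock: 7.15
position: [0.5041, -0.2446, 0.2693]
ee_rot: [-0.209, -3.131, -0.001]
force: [1.7, -0.7, -0.3]
width: 0.502
gripper_force: 0.0
t 7.15 grasp [ 0.5041 -0.2446  0.1103] tilt [ 0.003  0.    -1.   ] head 82.4 w 0.0461 gf 0.0 F [ 1.7 -0.7 -0.3]
shift [-0.0728  0.2393  0.0301] roll -0.0
```

```bash
python3 -m inch '-0.073 0.239 0 0 0.06;-0.073 0.239 0 0 0.06;-0.073 0.239 0 0 0.06;-0.073 0.239 0.02 0 0.06;-0.073 0.239 0.03 0 0.06'>/dev/null;python3 -m inch '0 0 0 0 0.06;0 0 0 0 0.06;0 0 0 0 0.06'>/dev/null; python3 go.py .608 -.017 .025 82.4
python3 - <<'E'
from h import *
im=save("side","s4"); it=save("top","t4"); 
def crop(im,c,r0,r1,c0,c1,f):
    b=cv2.resize(im[r0:r1,c0:c1,::-1],None,fx=f,fy=f,interpolation=cv2.INTER_CUBIC)
    def d(X,col):
        for p in proj(c,X): cv2.circle(b,tuple(int(v) for v in ((p+.5-[c0,r0])*f)),1,col,-1)
    d(cyl(.505,-.245,.012,.012,.019),(255,0,0)); d(cyl(.505,-.245,.036,.036,.015),(0,255,0))
    return b
a=crop(im,"side",180,290,220,340,5); b=crop(it,"top",165,235,290,350,7)[:490]
b=cv2.copyMakeBorder(b,0,max(0,550-b.shape[0]),0,0,0); 
o=np.hstack([a,b[:550]]); cv2.imwrite("pics/s4c.png",cv2.resize(o,None,fx=.78,fy=.78))
E
```

```text
t 7.95 grasp [ 0.6066 -0.0229  0.0823] tilt [ 0.    -0.001 -1.   ] head 82.3 w 0.0599 gf 0.0 F [-0.6 -0.3  0.2]
shift [-0.0007  0.0061  0.0573] roll -0.002
```

View pics/s4c.png

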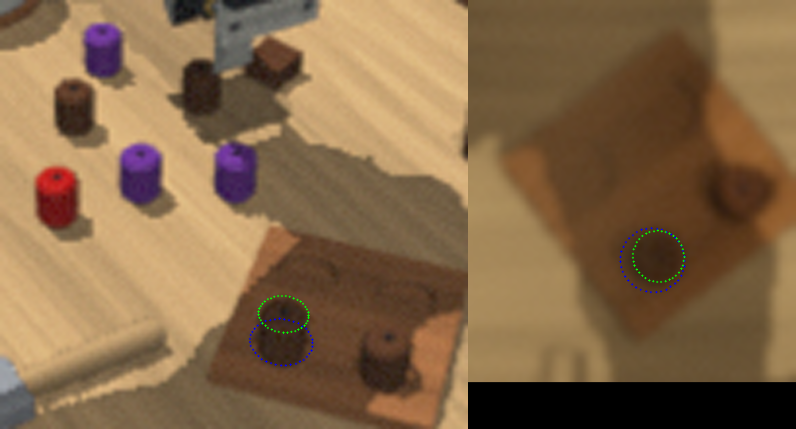

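The first bead stands upright in its well, with the bore mark on the predicted ring in both views. Next is bead A.

```bash
python3 -m inch '-0.001 0.004 0.03 0 0.06;-0.001 0.004 0.056 0 0.06;-0.001 0.004 0.056 0 0.06;-0.001 0.004 0.056 0 0.06;-0.001 0.004 0.056 0 0.02'; python3 -m inch '0 0 0 0 0.02;0 0 0 0 0.02;0 0 0 0 0.02;0 0 0 0 0.02'; python3 go.py .5945 -.258 .08 82.4
```

```text
clock: 8.55
position: [0.609, -0.0185, 0.1869]
ee_rot: [0.21, 3.132, 0.0]
force: [0.1, -0.5, 0.1]
width: 0.607
gripper_force: 0.0
clock: 8.95
position: [0.6086, -0.0176, 0.1858]
ee_rot: [0.208, 3.134, 0.0]
force: [-0.2, 0.3, 4.5]
width: 0.323
gripper_force: 15.0
t 8.95 grasp [ 0.6086 -0.0176  0.0268] tilt [-0.001  0.    -1.   ] head 82.4 w 0.0296 gf 15.0 F [-0.2  0.3  4.5]
shift [-0.0179 -0.2402 -0.0533] roll -0.0
```

```bash
python3 -m inch '0 0 -0.04 0 0.02;0 -0.02 -0.065 0 0.02;-0.01 -0.12 -0.065 0 0.02;-0.018 -0.18 -0.065 0 0.02;-0.018 -0.24 -0.065 0 0.02' >/dev/null; python3 -m inch '0 0 0 0 0.02;0 0 0 0 0.02' >/dev/null; python3 go.py .5945 -.258 .045 82.4
```

```text
t 9.65 grasp [ 0.599  -0.1893  0.0913] tilt [ 0.    -0.001 -1.   ] head 82.2 w 0.0297 gf 15.0 F [ 0.4  1.7 -1.3]
shift [-0.0049 -0.0686  0.0463] roll -0.004
```

```bash
python3 -m inch '-0.004 -0.045 0 0 0.02;-0.004 -0.068 0 0 0.02;-0.004 -0.068 0.02 0 0.02;-0.004 -0.068 0.03 0 0.02;-0.004 -0.068 0.03 0 0.02' >/dev/null; python3 -m inch '0 0 0 0 0.02;0 0 0 0 0.02' >/dev/null; python3 go.py .5942 -.2576 .033 82.4
python3 - <<'E'
from h import *
im=save("side","s5"); s=arm.observe()["position"]; print(s)
def box(x,y,z): p=proj("side",np.vstack([cyl(x,y,z+.004,z+.032,.015),cyl(x,y,z,z+.036,.011)])); return np.array([p.min(0)[0],p.max(0)[1]])
b=box(*s[:2],s[2]-.159-.026); print(b); c,r=int(b[0]),int(b[1]); print(c,r)
print(im[r-10:r+5,c-4:c+12,0])
E
```

```text
t 10.35 grasp [ 0.5953 -0.2543  0.0619] tilt [-0.001  0.    -1.   ] head 82.5 w 0.0299 gf 15.0 F [-0.3 -0.3 -0.6]
shift [ 0.0006 -0.0034  0.0289] roll 0.001
[ 0.59517149 -0.25456916  0.22105179]
[317.8801892  250.53127632]
317 250
[[180 179 153 103  80  38  32  40  51  53  56  46  36  37  55  70]
 [179 179 160 110  73  33  38  47  51  51  54  52  50  62  78  85]
 [173 175 169 135  80  36  43  45  47  53  53  56  64  75  91  88]
 [150 156 163 145  99  82  63  47  44  53  52  48  55  73  91  89]
 [ 81  86  96 104 113 119  76  47  48  50  52  50  56  79  89  87]
 [ 72  67  75  74  80  76  50  48  50  42  53  55  66  83  90  89]
 [ 68  67  74  74  73  66  49  46  41  50  50  53  68  86  92  86]
 [ 75  74  71  78  74  68  49  44  49  50  49  50  72  85  91  87]
 [ 73  75  76  74  74  66  59  51  56  51  49  53  73  87  91  90]
 [ 73  76  70  77  73  73  72  51  48  50  55  59  73  92  90  92]
 [ 66  64  68  70  68  75  72  69  64  56  52  59  78  94  94  94]
 [ 68  64  65  70  67  70  76  85  78  62  60  69  82  91  89  90]
 [ 88  73  64  69  70  73  74  78  83  79  75  74  83  87  84  81]
 [122  98  86  72  68  77  75  80  75  76  75  74  79  73  75  79]
 [141 132 115  82  68  71  72  73  72  69  79  76  73  74  73  74]]
```

```bash
python3 -m inch '0 -0.003 0.01 0 0.02;0 -0.003 0.018 0 0.02;0 -0.003 0.022 0 0.02;0 -0.003 0.022 0 0.02' >/dev/null; python3 go.py .5942 -.2576 .033 82.4;  python3 -m inch '0 0 0.003 0 0.02;0 0 0.005 0 0.02;0 0 0.007 0 0.02;0 0 0.007 0 0.02;0 0 0.007 0 0.02'; python3 go.py .5942 -.2576 .033 82.4
```

```text
t 10.8 grasp [ 0.5938 -0.2581  0.0382] tilt [ 0.002  0.    -1.   ] head 82.4 w 0.0297 gf 15.0 F [ 0.  -1.1  0.3]
shift [-0.0003  0.0005  0.0052] roll -0.0
clock: 11.3
position: [0.5943, -0.2582, 0.1914]
ee_rot: [0.209, 3.135, 0.0]
force: [-0.1, 0.1, 1.5]
width: 0.32
gripper_force: 15.0
t 11.3 grasp [ 0.5943 -0.2582  0.0324] tilt [-0.  0. -1.] head 82.4 w 0.0294 gf 15.0 F [-0.1  0.1  1.5]
shift [ 0.0001  0.0006 -0.0006] roll -0.0
```

```bash
python3 -m inch '0 0 0.002 0 0.02;0 0 0.002 0 0.02' | grep -E 'pos|force'; python3 -m inch '0 0 -0.001 0 0.046;0 0 -0.001 0 0.046;0 0 -0.001 0 0.046;0 0 -0.04 0 0.046;0 0 -0.08 0 0.046'; python3 go.py .516 .0115 .08 82.4
```

```text
position: [0.5944, -0.2584, 0.1903]
force: [-1.6, 1.4, 8.3]
gripper_force: 19.5
clock: 12.0
position: [0.5936, -0.258, 0.2688]
ee_rot: [-0.209, -3.131, -0.001]
force: [2.0, -1.0, 0.7]
width: 0.501
gripper_force: 0.0
t 12.0 grasp [ 0.5936 -0.258   0.1098] tilt [ 0.003  0.    -1.   ] head 82.4 w 0.046 gf 0.0 F [ 2.  -1.   0.7]
shift [0.1126 0.2568 0.0303] roll -0.0
```

```bash
python3 -m inch '0.113 0.257 0 0 0.06;0.113 0.257 0 0 0.06;0.113 0.257 0 0 0.06;0.113 0.257 0.02 0 0.06;0.113 0.257 0.03 0 0.06'>/dev/null;python3 -m inch '0 0.02 0 0 0.06;0 0.02 0 0 0.06;0 0.02 0 0 0.06'>/dev/null; python3 go.py .516 .0115 .025 82.4
python3 - <<'E'
from h import *
im=save("side","s6")
r0,r1,c0,c1,f=180,290,220,350,5
b=cv2.resize(im[r0:r1,c0:c1,::-1],None,fx=f,fy=f,interpolation=cv2.INTER_CUBIC); b=np.clip((b/255.)**.7*255,0,255).astype(np.uint8)
for w in((.505,-.245),(.5945,-.258),(.5436,-.2962)):
    for p in proj("side",cyl(*w,.04,.04,.015)): cv2.circle(b,tuple(int(v) for v in ((p+.5-[c0,r0])*f)),1,(0,255,0),-1)
cv2.imwrite("pics/s6c.png",b)
E
```

```text
t 12.8 grasp [ 5.283e-01 -5.000e-04  8.950e-02] tilt [-0. -0. -1.] head 82.4 w 0.0598 gf 0.0 F [-0.4 -0.2 -0.1]
shift [0.0138 0.0103 0.0645] roll 0.001
```

View pics/s6c.png

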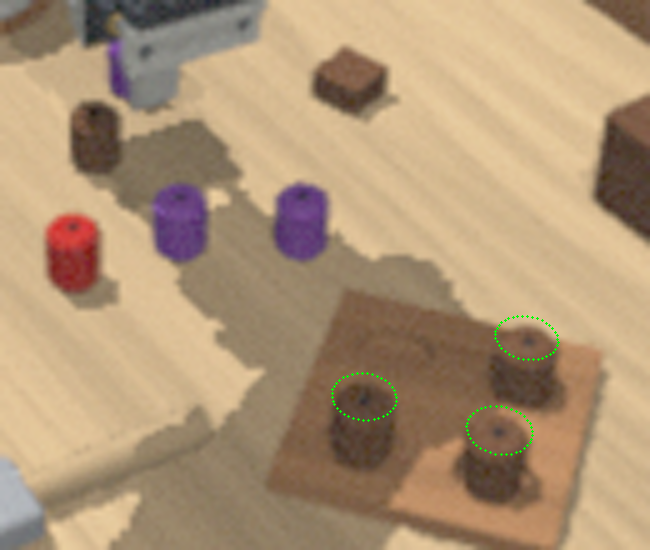

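Two beads are seated, with their tops level with the set bead's. The third is at crop (97,138).

```bash
python3 -m inch '0.014 0.01 0 0 0.06;0.014 0.01 0.03 0 0.06;0.014 0.01 0.06 0 0.06;0.014 0.01 0.063 0 0.06;0.014 0.01 0.063 0 0.06'; python3 go.py .516 .0115 .025 82.4
```

```text
clock: 13.35
position: [0.515, 0.0106, 0.1854]
ee_rot: [-0.211, -3.133, 0.001]
force: [0.2, 1.1, -0.8]
width: 0.652
gripper_force: 0.0
t 13.35 grasp [0.515  0.0106 0.0264] tilt [ 0.002 -0.001 -1.   ] head 82.3 w 0.0599 gf 0.0 F [ 0.2  1.1 -0.8]
shift [-0.0008  0.001   0.0014] roll -0.002
```

```bash
python3 -m inch '0 0.001 0 0 0.02;0 0.001 0 0 0.02;0 0.001 0 0 0.02;0 0.001 0 0 0.02;0 0.001 0 0 0.02'; python3 go.py .5557 -.2066 .09 82.4;  python3 -m inch '0 0 -0.04 0 0.02;0 0 -0.07 0 0.02;-0.01 -0.07 -0.07 0 0.02;-0.04 -0.14 -0.07 0 0.02;-0.068 -0.2 -0.07 0 0.02' >/dev/null; python3 -m inch '0 0 0 0 0.02;0 0 0 0 0.02' >/dev/null; python3 go.py .5557 -.2066 .06 82.4
```

```text
clock: 13.85
position: [0.5159, 0.0123, 0.186]
ee_rot: [0.208, 3.134, 0.001]
force: [-1.1, -0.2, 5.4]
width: 0.321
gripper_force: 15.0
t 13.85 grasp [0.5159 0.0123 0.027 ] tilt [-0.001  0.    -1.   ] head 82.4 w 0.0295 gf 15.0 F [-1.1 -0.2  5.4]
shift [-0.0685 -0.2117 -0.063 ] roll -0.0
t 14.55 grasp [ 0.5398 -0.1364  0.0963] tilt [ 0. -0. -1.] head 82.2 w 0.0295 gf 15.0 F [-0.6  0.6 -0.5]
shift [-0.0253 -0.0673  0.0364] roll -0.004
```

```bash
python3 -m inch '-0.025 -0.045 0 0 0.02;-0.025 -0.067 0 0 0.02;-0.025 -0.067 0.02 0 0.02;-0.025 -0.067 0.036 0 0.02;-0.025 -0.067 0.036 0 0.02' >/dev/null; python3 -m inch '0 0 0 0 0.02;0 0 0 0 0.02' >/dev/null; python3 go.py .5557 -.2066 .033 82.4
python3 - <<'E'
from h import *
im=save("side","s7"); s=arm.observe()["position"]; print(s)
def box(x,y,z): p=proj("side",np.vstack([cyl(x,y,z+.004,z+.032,.015),cyl(x,y,z,z+.036,.011)])); return np.array([p.min(0)[0],p.max(0)[1]])
b=box(*s[:2],s[2]-.159-.026); print(b); c,r=int(b[0]),int(b[1]); print(c,r)
print(im[r-10:r+5,c-4:c+12,0])
E
```

```text
t 15.25 grasp [ 0.5565 -0.2037  0.0613] tilt [-0.001  0.    -1.   ] head 82.5 w 0.0293 gf 15.0 F [ 0.4 -0.7 -0.9]
shift [ 0.0004 -0.0029  0.0283] roll 0.001
[ 0.55645322 -0.20397024  0.22035165]
[292.37813021 244.76596932]
292 244
[[142 167 123  87  68  32  39  47  50  45  32  56  80  69  64  70]
 [182 175 136  88  56  30  35  43  51  46  52  65  87  88  82  65]
 [177 176 167  98  56  32  37  39  50  53  54  69  88  92  88  78]
 [171 164 160 121  60  49  61  43  43  47  47  70  88  89  88  76]
 [160 123  94  91  71  79  88  51  45  50  54  71  84  85  90  92]
 [118  80  70  73  70  69  55  44  45  50  52  69  86  92  92  97]
 [ 95  77  74  79  76  70  47  48  47  52  54  72  85  89  95  97]
 [ 79  74  71  75  74  70  48  48  50  50  55  77  86  91  95  98]
 [ 75  73  73  73  68  65  59  48  49  46  60  75  86  92  95 105]
 [ 75  72  73  78  75  79  67  57  49  54  62  84  89  88  91 101]
 [ 63  72  71  77  73  72  74  69  57  56  63  82  87  90  91  98]
 [ 69  73  66  71  74  72  82  79  66  62  58  79  90  91  97  99]
 [ 92  75  71  71  74  71  75  81  79  75  81  80  87  87  87  81]
 [127  88  71  70  74  76  75  78  76  73  75  78  75  76  77  72]
 [150 124  88  71  69  68  73  77  76  76  75  73  74  75  68  68]]
```

The bead sits in the hand just as the last one did, so I'll insert it the same way.

```bash
python3 -m inch '0 -0.003 0.01 0 0.02;0 -0.003 0.018 0 0.02;0 -0.003 0.022 0 0.02;0 -0.003 0.022 0 0.02' >/dev/null; python3 go.py .5557 -.2066 .033 82.4;  python3 -m inch '0 0 0.003 0 0.02;0 0 0.005 0 0.02;0 0 0.008 0 0.02;0 0 0.008 0 0.02;0 0 0.008 0 0.02'; python3 go.py .5557 -.2066 .033 82.4
```

```text
t 15.7 grasp [ 0.5552 -0.2074  0.0375] tilt [ 0.002  0.    -1.   ] head 82.4 w 0.0297 gf 15.0 F [-0.2  0.6 -0.5]
shift [-0.0004  0.0009  0.0045] roll -0.0
clock: 16.2
position: [0.5557, -0.2076, 0.1902]
ee_rot: [0.209, 3.134, 0.0]
force: [-3.1, 1.0, 10.2]
width: 0.322
gripper_force: 20.2
t 16.2 grasp [ 0.5557 -0.2076  0.0312] tilt [-0.001  0.    -1.   ] head 82.4 w 0.0295 gf 20.2 F [-3.1  1.  10.2]
shift [ 0.0002  0.001  -0.0018] roll -0.0
```

```bash
python3 -m inch '0 0 -0.001 0 0.046;0 0 -0.001 0 0.046;0 0 -0.001 0 0.046;0 0 -0.04 0 0.046;0 0 -0.09 0 0.046'>/dev/null; python3 -m inch '0 0 -0.05 0 0.07;0 0.05 -0.1 0 0.07;0 0.1 -0.1 0 0.07;0 0.15 -0.1 0 0.07;0 0.2 -0.1 0 0.07' >/dev/null; python3 -m inch '0 0 0 0 0.07;0 0 0 0 0.07'>/dev/null;python3 go.py .5415 .2145 .2 82.4
python3 - <<'E'
from h import *
im=save("side","s8"); it=save("top","t8")
r0,r1,c0,c1,f=110,290,170,350,4
def dr(b,c,X,col,o,f):
    for p in proj(c,X): cv2.circle(b,tuple(int(v) for v in ((p+.5-o)*f)),1,col,-1)
b=cv2.resize(im[230:285,280:345,::-1],None,fx=6,fy=6,interpolation=cv2.INTER_CUBIC)
for w in((.505,-.245),(.5945,-.258),(.5436,-.2962),(.556,-.207)): dr(b,"side",cyl(*w,.04,.04,.015),(0,255,0),[280,230],6)
t=cv2.resize(it[175:230,150:215,::-1],None,fx=6,fy=6,interpolation=cv2.INTER_CUBIC)
for X in(cyl(.5415,.2145,.093,.093,.054),cyl(.5415,.2145,.135,.135,.014)): dr(t,"top",X,(255,0,0),[150,175],6)
cv2.imwrite("pics/s8c.png",np.hstack([b,t]))
i0=cv2.imread("pics/side0.png")[:,:,::-1]
arm.get_image("side")
E
```

```text
t 17.4 grasp [ 0.58   -0.0235  0.22  ] tilt [ 0.  0. -1.] head 82.6 w 0.0697 gf 0.0 F [-0.9 -1.3 -0.3]
shift [0.0689 0.231  0.02  ] roll 0.003
```

View pics/s8c.png

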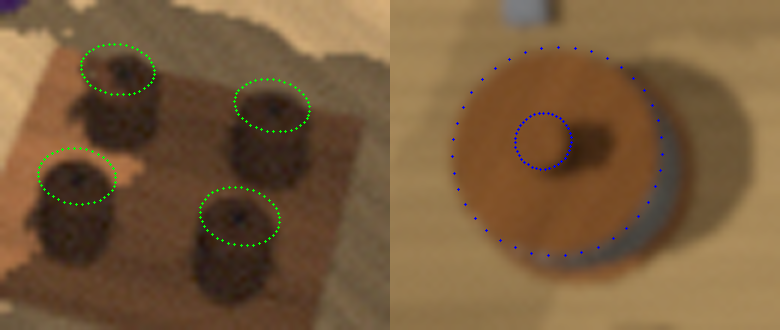

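All four beads are upright and seated, and the lid rings match the top view. Going to the knob.

```bash
python3 -m inch '0.069 0.23 0.02 0 0.07;0.069 0.23 0.02 0 0.07;0.069 0.23 0.02 0 0.07;0.069 0.23 0.02 0 0.07;0.069 0.23 0.02 0 0.07' >/dev/null; python3 -m inch '0 0 0 0 0.07;0 0 0 0 0.07'>/dev/null;python3 go.py .5415 .2135 .16 82.4
```

```text
t 18.25 grasp [0.5423 0.2115 0.2   ] tilt [ 0.    -0.001 -1.   ] head 82.4 w 0.07 gf 0.0 F [-0.4 -0.   0.7]
shift [0.001  0.0019 0.04  ] roll -0.0
```

```bash
python3 -m inch '0.001 0.002 0.02 0 0.07;0.001 0.002 0.05 0 0.07;0.001 0.002 0.075 0 0.07;0.001 0.002 0.08 0 0.07;0.001 0.002 0.08 0 0.07' | grep -E 'pos|force';python3 go.py .5415 .2135 .119 82.4; python3 -m inch '0 0 0 0 0.04;0 0 0 0 0.04;0 0 0 0 0.015;0 0 0 0 0.015;0 0 0 0 0.015' 20; python3 go.py .5415 .2135 .119 82.4
```

```text
position: [0.5419, 0.212, 0.2791]
force: [0.3, -0.2, -0.4]
gripper_force: 0.0
t 18.75 grasp [0.5419 0.212  0.1201] tilt [ 0.001 -0.002 -1.   ] head 82.2 w 0.0699 gf 0.0 F [ 0.3 -0.2 -0.4]
shift [0.0006 0.0014 0.0011] roll -0.003
clock: 19.25
position: [0.5414, 0.2143, 0.2796]
ee_rot: [0.208, 3.134, 0.001]
force: [-0.6, -0.6, -0.5]
width: 0.38
gripper_force: 0.0
t 19.25 grasp [0.5414 0.2143 0.1206] tilt [-0.  0. -1.] head 82.4 w 0.0349 gf 0.0 F [-0.6 -0.6 -0.5]
shift [-0.0002 -0.0007  0.0016] roll 0.0
```

```bash
python3 -m inch '0 0 0 0 0.015;0 0 0 0 0.015;0 0 0 0 0.015;0 0 0 0 0.015;0 0 0 0 0.015' 50; python3 go.py .5415 .2135 .119 82.4; python3 -m inch '0 0 -0.002 0 0.015;0 0 -0.004 0 0.015;0 0 -0.006 0 0.015;0 0 -0.006 0 0.015'; python3 go.py .5415 .2135 .139 82.4
```

```text
clock: 19.75
position: [0.5414, 0.2148, 0.2795]
ee_rot: [0.208, 3.134, 0.002]
force: [0.9, 5.3, 2.6]
width: 0.296
gripper_force: 50.0
t 19.75 grasp [0.5414 0.2148 0.1205] tilt [-0.     0.001 -1.   ] head 82.4 w 0.0272 gf 50.0 F [0.9 5.3 2.6]
shift [-0.0002 -0.0012  0.0015] roll 0.0
clock: 20.15
position: [0.5411, 0.2145, 0.2846]
ee_rot: [-0.208, -3.134, 0.0]
force: [1.6, 5.6, -3.4]
width: 0.293
gripper_force: 50.0
t 20.15 grasp [0.5411 0.2145 0.1256] tilt [ 0.001 -0.    -1.   ] head 82.4 w 0.0269 gf 50.0 F [ 1.6  5.6 -3.4]
shift [-0.0005 -0.0009 -0.0134] roll 0.0
```

```bash
python3 -m inch '0 0 -0.002 0 0.015;0 0 -0.004 0 0.015;0 0 -0.006 0 0.015;0 0 -0.008 0 0.015;0 0 -0.008 0 0.015'|grep -E 'force|pos'; python3 go.py .5415 .2135 .1425 82.4; python3 -m inch '0 0 -0.002 0 0.015;0 0 -0.004 0 0.015;0 0 -0.006 0 0.015;0 0 -0.008 0 0.015;0 0 -0.008 0 0.015'; python3 go.py .5415 .2135 .1425 82.4
```

```text
position: [0.5412, 0.2131, 0.2931]
force: [-0.1, -0.2, -1.5]
gripper_force: 50.0
t 20.65 grasp [0.5412 0.2131 0.1341] tilt [ 0.001 -0.002 -1.   ] head 82.3 w 0.027 gf 50.0 F [-0.1 -0.2 -1.5]
shift [-0.0003  0.0004 -0.0084] roll -0.001
clock: 21.15
position: [0.5414, 0.2141, 0.3016]
ee_rot: [0.209, 3.134, 0.001]
force: [0.2, 1.3, -3.8]
width: 0.296
gripper_force: 50.0
t 21.15 grasp [0.5414 0.2141 0.1426] tilt [-0.  0. -1.] head 82.4 w 0.0272 gf 50.0 F [ 0.2  1.3 -3.8]
shift [-0.0001 -0.0006  0.0001] roll -0.0
```

```bash
python3 -m inch '0 0 0 0 0.015;0 0 0 0 0.015;0 0 0 0 0.015'|grep -E 'force|pos'; python3 - <<'E'
from h import *
im=save("side","s9")
a=[]
for i in(im[:,:,::-1],cv2.imread("pics/side0.png")):
    b=cv2.resize(i[120:200,170:250],None,fx=4.8,fy=4.8,interpolation=cv2.INTER_CUBIC)
    for z,c in((.085,(255,0,0)),(.107,(0,255,0))):
        for p in proj("side",cyl(.5414,.2141,z,z,.054)): cv2.circle(b,tuple(int(v) for v in ((p+.5-[170,120])*4.8)),1,c,-1)
    a.append(b)
cv2.imwrite("pics/s9c.png",np.hstack(a))
E
```

```text
position: [0.5413, 0.2141, 0.3012]
force: [0.2, -0.6, -2.4]
gripper_force: 50.0
```

View pics/s9c.png

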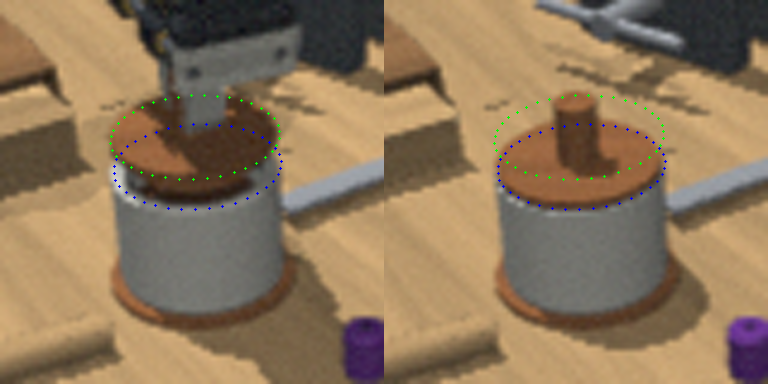

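The lid is free and level, about 21 mm above the rim, with its plug clear of the mouth and the pot rim showing below. Handing in.

```bash
python3 -c "
from cell import arm
print(arm.sign_off())"
```

```text
the job is handed in; nothing more can be done
None
```

All three loose beads stand upright in their wells beside the untouched fourth, and the lid is held level about 21 mm above the pot's rim; the job is handed in at about 21 s on the robot's clock, with no verdict returned.

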